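# Take down the telescopic grill scraper and draw it out to its second stop

### The job

Lift the telescopic scraper, still closed, up and clear of its two hooks, and set its bare steel neck down in the forked rest, with the blade on the side away from you. Squeeze the button in the handle's side and pull the handle back towards you to the second stop, the end of its travel, then lift the drawn-out scraper up out of the fork. Finish still holding it, motionless, roughly level, fully extended and at least 15 cm above the shelf, touching nothing else, and leave the other things on the shelf where they are.

Things in the scene. Friction and masses are not known exactly. Their poses are not given: they have to be found in the camera images.
- scraper: Telescopic scraper lying level in two hooks, blade away from the robot. Origin: on the handle's axis at the middle of the button. x along the tool to the blade, z up, y left (the button's side). Black handle 24 wide (y), 22 high, from x = -125 to +65 mm; 31 mm across at the button. About 0.3 kg; balances near the button when closed, 35 mm ahead of it when extended.
- tube (a joint): How far the steel tube with collar and blade is drawn out of the handle, m: 0 closed, 0.055 first stop, 0.110 second stop, the end of travel. It latches at each if the button is let go there, and slides only while the button is in, with about 4 N of friction, staying where it is left.
- button (a joint): How far the button is pressed in, m: 0 out, 0.006 fully in (8 N; springs back); 0.005 frees the tube. Grey, 26 long, 14 high, 7 mm proud of the handle's +y side, in a steel band 34 mm long round the handle. Gripping the handle across y right at the button presses it; that one grip (about 60 N) can be kept throughout, for lifting and pulling too.
- neck (a point): Middle of the bare round neck (12 mm diameter, 40 long when closed), on its axis, 85 mm ahead of the scraper's origin when closed. Ahead of it a round collar of 34 mm diameter, from 20 to 34 mm; behind it, from 20 mm when closed, the handle. Moves with the tube.
- blade_tip (a point): Middle of the blade's front edge, 180 mm ahead of the scraper's origin when closed; moves with the tube. The blade is level, 70 wide, 61 long, 4 mm thick, just ahead of the collar.
- hook_rail: Fixed steel rail: bar along x, 85 mm up and 30 mm to +y, on two posts 180 mm apart; two upturned hooks of 8 mm wire at x = -55 and +45 mm, open upwards, tips 176 mm up. Origin on the shelf, below the hanging scraper's origin (within 4 mm along x); x along the scraper to its blade. The hanging scraper's axis is 150 mm up.
- fork: Fixed forked rest: base 70 x 90 x 8 mm, two upright 8 mm prongs at y = +-12 mm, x = 0: a slot 16 mm wide for the neck, flared above 108 mm, tips 139 mm up. A crossbar closes it below: a neck lying on it has its axis 90 mm up. The collar cannot pass the slot. Origin on the shelf between the prongs; x through the slot, away from the robot; z up.
- spatula: Bamboo spatula lying flat, 280 x 58 x 8 mm, origin about midway along, on the shelf. Leave alone.
- bowl_a: Glass pinch bowl, 76 mm across, 34 high, origin under its middle. Leave alone.
- bowl_b: Another glass pinch bowl of the same size. Leave alone.
- thermo_case: Orange plastic thermometer case with flip-top lid, 170 x 38 x 28 mm, lying flat, origin under its middle. Leave alone.
- grill_basket: Steel wire grill basket folded shut, 240 x 180 x 26 mm with a wooden handle to -x (410 mm in all), lying flat. Leave alone.
- spice_jar: Small spice jar, 44 mm across, 75 high. Leave alone.
- shaker: Steel shaker, 60 mm across, 88 high. Leave alone.
Mind the look-alikes: they are no part of the job. What is shaped like the fork but pink or turquoise is not meant.

How it is judged:
On the way, in this order (a step that is already met when the one before it is completed fails the run):
1. the scraper is lifted clear above its hooks, still closed (z of scraper in the frame of hook_rail above 0.187 m and contact force between scraper and hook_rail below 0.1 N and value of joint tube below 0.02 m), for 0.1 s.
2. its neck is down in the fork, blade on the far side, still closed (x of neck in the frame of fork between -0.024 and 0.024 m and y of neck in the frame of fork between -0.009 and 0.009 m and z of neck in the frame of fork below 0.101 m and x of blade_tip in the frame of fork above 0.05 m and value of joint tube below 0.02 m), for 0.1 s.
3. with the neck in the fork the handle is pulled to the second stop (x of neck in the frame of fork between -0.024 and 0.024 m and y of neck in the frame of fork between -0.012 and 0.012 m and z of neck in the frame of fork below 0.115 m and x of blade_tip in the frame of fork above 0.05 m and value of joint tube above 0.104 m), for 0.1 s.
At the end, for the whole second after the job is handed in: Tube out 104 mm or more; scraper held by the fingers (over 2 N), at rest (under 0.03 m/s), its axis at the button over 140 mm and blade edge over 100 mm above the shelf, tilted under 0.35 rad, touching neither fork nor hooks; no other thing moved 30 mm (value of joint tube above 0.104 m and height (world z) of scraper above 0.14 m and height (world z) of blade_tip above 0.1 m and angle between scraper's own z axis and vertical below 0.35 rad and linear speed of scraper below 0.03 m/s and contact force between the fingers and scraper above 2 N and contact force between scraper and fork below 0.1 N and contact force between scraper and hook_rail below 0.1 N and distance of each of spatula, bowl_a, bowl_b, thermo_case, grill_basket, spice_jar, shaker from where it was at the start of the episode below 0.03 m); the arm keeps its last pose, push and grip.
It fails at once if another thing on the shelf is moved 30 mm or more (distance of any of spatula, bowl_a, bowl_b, thermo_case, grill_basket, spice_jar, shaker from where it was at the start of the episode above 0.03 m).
It also fails if it takes over 42 s, if anything falls off the work surface, if the arm or the gripper's body presses on something with over 40 N, if the wrist force passes 120 N, or if a joint passes its speed limit or range.

### The arm

A 7-joint arm with a two-finger parallel gripper is mounted at the origin on the work surface. World frame = base frame: x ahead of the robot, y to its left, z up, the work surface at z = 0. Lengths are in m, angles in rad, forces in N, time in s.
With the tool pointing down it reaches from about 0.425 to 0.875 m from the base axis. Payload 4.7 kg.
Tool frame: the origin (TCP) lies midway between the tips of the shut fingers; the grasp point (between the pads) lies 19 mm behind it; z points along the fingers, y is the direction in which the jaws open and shut (so a half turn about z gives the same grasp; the last joint's range is limited). The gripper opens to 87 mm and grips with 3 to 60 N. Pads are 19 mm wide; open, the fingers measure 117 mm over their backs; the gripper's body (75 mm by 190 mm) begins 51 mm behind the grasp point.
Start: joints at [-1.138, 0.321, -0.07, 1.45, 0.023, 1.371, -0.057], TCP at [0.264, 0.594, 0.223] pointing down, gripper open.
Joint ranges: [-2.86, 2.86], [-0.3, 2.09], [-1.38, 1.24], [0.06, 2.45], [-1.56, 4.7], [0.09, 2.05], [-2.69, 2.69]. Speed limits (rad/s): [2.57, 2.57, 3.14, 3.14, 3.14, 3.14, 3.14].

### API

Orientations are given as a rotation vector (axis times angle).
In Python, from bench import get_state, eyes, job gives the robot as it stands. The module is installed in compiled form; this text tells all that it offers.
- The arm moves only by the shell command python3 -m jog 'ROWS' [FORCE]. ROWS is JSON, a list that holds one entry, the list of rows, each a list of 5 numbers: the opening, from 0 (shut) to 1 (fully open), then the shift along the tool's x, y, z in units of 40 mm (1.0 is 40 mm), then the turn about the tool's z in units of 5 degrees (1.0 is 5 degrees). In form: [[[jaw, dx, dy, dz, turn], ...]]. A call has 1 to 10 rows; each row shifts and turns the commanded pose from where the row before left it, along the tool's axes as they then stand; what a row does not reach is not made up. A row lasts 1/8 s, in which the tool goes at most 62.5 mm and 10.7 degrees, less where a joint would pass 70% of its speed; a pose out of reach is approached as far as the arm can. A call is refused whole if a number of a shift passes 1 or a number of a turn 1, either way. A call with a gripper value outside its range is refused whole. The fingers move at their own pace and stop on an object; FORCE is the grip in N (left out, the last holds). Time passes only in rows, so rows that do not move let the fingers close. It gives the time, the measured TCP pose, the force and the opening at its end, in the units of the state.
- get_state(): the state, without advancing time (a new reading comes with each control period).
- eyes.get_image(name): name is "side" or "top"; returns (picture, depth): 384x512x3 uint8, red, green, blue; 384x512 float32, m along the optical axis (not along the pixel's ray), 0 where there is no reading.
- eyes.camera_params(name): a dict with "camera_matrix" (3x3 intrinsics, pixels), "pose" (4x4, takes a point from camera to world coordinates). Camera axes: x right, y down, z forward; pixel columns grow to the right and rows downward; lengths in m; the calibration is good to about 2 mm. A picture is of the moment at which its call begins. camera_params takes no time and is no camera call.
- job.close_job(): hands the job in, once; it reports no verdict.
The state is a dict: "time": time; "joint_positions": joint angles; "qd": joint speeds; "joint_torque": joint torques, N m; "position": TCP position; "tool_rot": TCP orientation; "ft_force": force on the tool from outside, world axes, zero at the start; "torque": the same for the moment, N m; "grip_width": opening from 0.0 (shut) to 1.0 (fully open).
Only numpy, scipy, OpenCV 4.12 (cv2) and the standard library are available. Lean on these libraries where they do the work, as an engineer would, in place of code of your own. Each camera call takes 0.05 s, during which the arm holds its last target. There are 200 camera calls.

## Working session

There is one attempt and no reset: what is moved stays moved. The work goes in short steps, Python scripts to look and compute and a shell command to move; the robot and the scene stay as the last step left them, time stands still between calls to the robot, and variables do not carry over. Pictures are saved under pics/ and viewed, about 8 in all and at most 12, crops included, and the job is handed in when it is done.

```bash
mkdir -p pics
cat > h.py <<'E'
import numpy as np,cv2
from bench import get_state,eyes,job
def grab(n,tag):
    im,d=eyes.get_image(n); np.savez(f'{tag}.npz',im=im,d=d); cv2.imwrite(f'pics/{tag}.png',im[:,:,::-1]); return im,d
def pts(n,d):
    P=eyes.camera_params(n);K=P['camera_matrix'];T=np.array(P['pose']);v,u=np.mgrid[:d.shape[0],:d.shape[1]]
    c=np.stack([(u-K[0][2])/K[0][0]*d,(v-K[1][2])/K[1][1]*d,d],-1)
    w=c@T[:3,:3].T+T[:3,3]; w[d==0]=np.nan; return w
E
python3 - <<'E'
from h import *
for n in('side','top'):
    grab(n,n+'0');P=eyes.camera_params(n);print(n,np.round(P['camera_matrix'],1).tolist(),np.round(P['pose'],3).tolist())
s=get_state();print(s['position'],s['tool_rot'],s['time'],s['grip_width'],s['ft_force'])
E
```

```text
side [[374.1, 0.0, 252.9], [0.0, 374.1, 191.6], [0.0, 0.0, 1.0]] [[0.999, -0.022, 0.038, 0.514], [-0.043, -0.633, 0.773, -0.993], [0.007, -0.774, -0.633, 0.928], [0.0, 0.0, 0.0, 1.0]]
top [[439.7, 0.0, 261.4], [0.0, 439.7, 185.3], [0.0, 0.0, 1.0]] [[-0.021, -0.982, 0.189, 0.316], [-1.0, 0.022, 0.002, -0.016], [-0.006, -0.189, -0.982, 1.469], [0.0, 0.0, 0.0, 1.0]]
[0.26418025 0.5933366  0.22158494] [-6.53012029e-01 -3.07269254e+00  2.69253765e-03] 0.1 0.9976132530535808 [-0.82488089 -0.25157603  0.09921899]
```

View pics/top0.png

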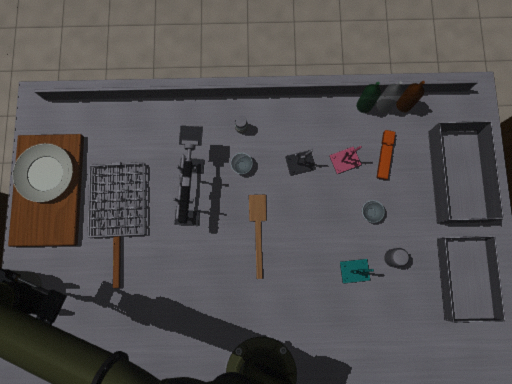

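View pics/side0.png

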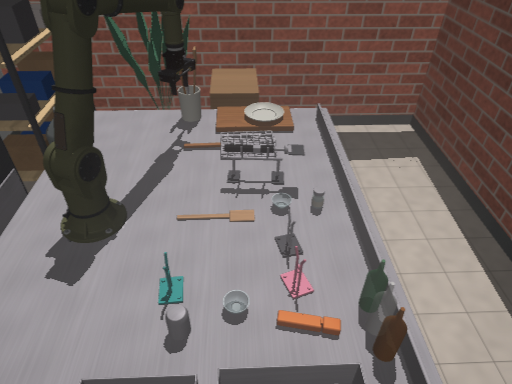

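Top view: the scraper hangs at about (187,185) with its blade at (190,135), and (217,180) is only its shadow. The fork candidates are dark grey (300,162), pink (347,160) and turquoise (356,271), so I choose the dark grey one. The spatula at (258,235) is not wanted. Next I check with a close crop and depth points.

Run:
```python
from h import *
a=np.load('top0.npz');im,d=a['im'],a['d'];w=pts('top',d)
c1=cv2.resize(im[110:240,160:240],None,fx=4.6,fy=4.6,interpolation=2);c2=cv2.resize(im[140:185,270:370],None,fx=4,fy=4,interpolation=2)
o=np.zeros((598,780,3),np.uint8);o[:c1.shape[0],:c1.shape[1]]=c1;o[:180,375:775]=c2
b=np.load('side0.npz');c3=cv2.resize(b['im'][195:265,255:315],None,fx=5.8,fy=5.8,interpolation=2);o[185:185+c3.shape[0],375:375+c3.shape[1]]=c3
cv2.imwrite('pics/crop0.png',cv2.convertScaleAbs(o[:,:,::-1],alpha=1.6,beta=20))
def ax(m,name):
    p=w[m];c=np.median(p,0);q=p[:,:2]-p[:,:2].mean(0);_,s,v=np.linalg.svd(q,full_matrices=False);r=cv2.minAreaRect((p[:,:2]*1000).astype(np.float32))
    print(name,len(p),p.mean(0).round(4),'med',c.round(4),'dir',v[0].round(3),'rect',np.round(r[0],1),np.round(r[1],1),round(r[2],1),'z',np.nanpercentile(p[:,2],[2,50,98]).round(3))
u,v=np.meshgrid(range(512),range(384))
box=lambda a,b,c,e:(u>=a)&(u<b)&(v>=c)&(v<e)
z=w[...,2]
R=box(165,212,110,240)
ax(R&(z>.14)&(z<.185),'scr high'); ax(R&(z>.14)&(z<.185)&(im.max(2)<60),'handle dark')
for s in range(120,232,4):
    m=R&(z>.13)&(v>=s)&(v<s+4)
    if m.sum()>3:
        p=w[m];print(s,m.sum(),p.mean(0).round(4),'y',p[:,1].min().round(4),p[:,1].max().round(4),'u',u[m].min(),u[m].max(),'zmax',p[:,2].max().round(3))
F=box(275,335,140,185)
ax(F&(z>.004)&(z<.02),'base');ax(F&(z>.03),'prongs')
m=F&(z>.03)
for r in np.argwhere(m): print(r[::-1],w[r[0],r[1]].round(3),end=';')
```

```text
scr high 1145 [0.6345 0.2128 0.157 ] med [0.6337 0.2147 0.1571] dir [-0.997  0.078] rect [613.3 213.7] [ 71.  304.9] 85.7 z [0.145 0.157 0.172]
handle dark 885 [0.6271 0.2125 0.1566] med [0.6253 0.2151 0.1568] dir [-0.997  0.08 ] rect [612.5 214.7] [ 69.  303.2] 85.5 z [0.145 0.157 0.167]
124 39 [0.7618 0.2066 0.1526] y 0.1687 0.2381 u 180 202 zmax 0.159
128 92 [0.7524 0.2034 0.1519] y 0.1682 0.238 u 180 202 zmax 0.158
132 88 [0.7393 0.2048 0.1522] y 0.1712 0.2378 u 180 201 zmax 0.159
136 91 [0.7264 0.2059 0.1519] y 0.1717 0.2408 u 179 201 zmax 0.157
140 91 [0.7129 0.2062 0.1541] y 0.1719 0.2408 u 179 201 zmax 0.161
144 61 [0.6993 0.2047 0.1597] y 0.1748 0.2409 u 179 200 zmax 0.173
148 30 [0.6887 0.208  0.1535] y 0.1924 0.2246 u 184 194 zmax 0.164
152 16 [0.6741 0.2099 0.1553] y 0.205 0.2148 u 187 190 zmax 0.16
156 16 [0.6613 0.2097 0.1553] y 0.2052 0.2142 u 187 190 zmax 0.16
160 29 [0.6472 0.2116 0.1596] y 0.2012 0.2228 u 184 191 zmax 0.165
164 44 [0.6334 0.2148 0.1629] y 0.1838 0.2447 u 176 196 zmax 0.179
168 60 [0.6235 0.2127 0.1565] y 0.1845 0.2391 u 178 196 zmax 0.177
172 36 [0.
[... 2893 characters left out ...]
0.072];[298 158] [ 0.669 -0.133  0.091];[299 158] [ 0.669 -0.136  0.089];[300 158] [ 0.67  -0.14   0.084];[301 158] [ 0.671 -0.144  0.08 ];[302 158] [ 0.672 -0.147  0.077];[304 158] [ 0.674 -0.155  0.067];[305 158] [ 0.674 -0.158  0.07 ];[297 159] [ 0.67  -0.131  0.072];[298 159] [ 0.669 -0.134  0.077];[299 159] [ 0.671 -0.138  0.07 ];[304 159] [ 0.674 -0.156  0.055];[305 159] [ 0.674 -0.159  0.053];[297 160] [ 0.67  -0.132  0.059];[298 160] [ 0.667 -0.135  0.069];[303 160] [ 0.676 -0.154  0.034];[304 160] [ 0.673 -0.157  0.044];[305 160] [ 0.674 -0.16   0.041];[297 161] [ 0.668 -0.132  0.055];[298 161] [ 0.668 -0.136  0.053];[297 162] [ 0.668 -0.134  0.04 ];[298 162] [ 0.669 -0.137  0.034];
```

View pics/crop0.png

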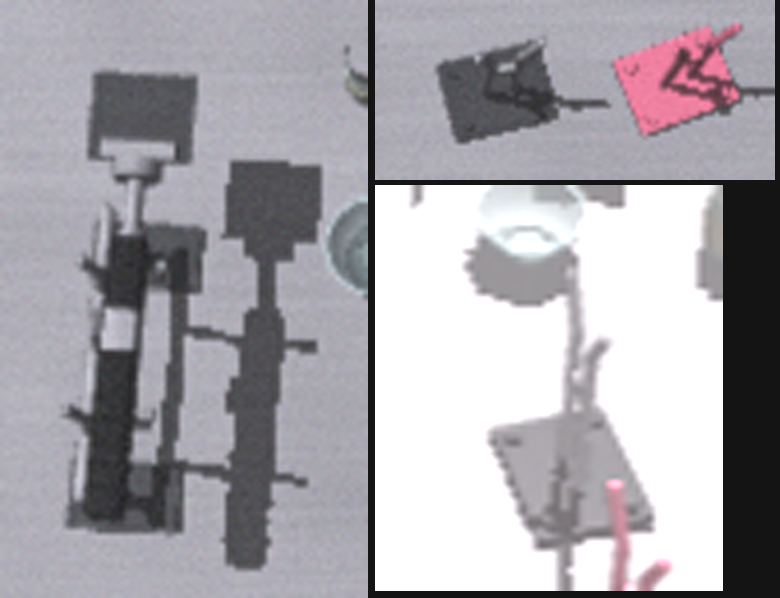

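The crop confirms the dark grey fork, base around (300,162), and the scraper with its steel band at v≈181. The blade points to +x and the yaw is about -4.6°. I turn the tool first, and work out the fork's yaw from its base.

```bash
cat >> h.py <<'E'
from scipy.spatial.transform import Rotation as Ro
def todo(t,yaw):
    "t: TCP target, yaw: of tool's object x axis (tool y = object y). prints shift in tool units / turn units"
    s=get_state();R=Ro.from_rotvec(s['tool_rot']).as_matrix();p=np.array(s['position'])
    a=np.degrees(np.arctan2(R[1,1],R[0,1]));da=(yaw+90-a+90)%180-90
    print('t',round(s['time'],2),'pos',p.round(4),'yaw',round(a-90,2),'tilt',(R[:,2]).round(3),'w',round(s['grip_width'],3),'F',np.round(s['ft_force'],1),'shift units',(R.T@(np.array(t)-p)/.04).round(3),'turn units',round(-da/5,2),'j7',round(s['joint_positions'][6],2))
E
python3 -m jog '[[[1,0,0,0,-0.97],[1,0,0,0,-0.97],[1,0,0,0,-0.97],[1,0,0,0,-0.97],[1,0,0,0,0]]]' 60
python3 - <<'E'
from h import *
a=np.load('top0.npz');im,d=a['im'].astype(int),a['d'];w=pts('top',d)
m=np.zeros(d.shape,np.uint8);m[145:178,280:318]=1
g=((im.max(2)<75)&(m>0)).astype(np.uint8)
g=cv2.morphologyEx(g,cv2.MORPH_OPEN,np.ones((4,4)))
c=max(cv2.findContours(g,0,1)[0],key=cv2.contourArea)[:,0]
P=eyes.camera_params('top');K=np.array(P['camera_matrix']);T=np.array(P['pose'])
r=np.c_[c,np.ones(len(c))]@np.linalg.inv(K).T@T[:3,:3].T;q=T[:3,3]+r*((.008-T[2,3])/r[:,2:])
print(cv2.minAreaRect((q[:,:2]*1000).astype(np.float32)))
todo([.583,.2165,.22],-4.6)
E
```

```text
time: 0.72
position: [0.2643, 0.5935, 0.222]
tool_rot: [-0.127, -3.139, 0.001]
ft_force: [0.9, 0.5, -0.1]
grip_width: 1.0
((670.45556640625, -150.33929443359375), (73.41339874267578, 92.35803985595703), 12.224740982055664)
t 0.72 pos [0.2643 0.5935 0.222 ] yaw -4.65 tilt [-0.    -0.001 -1.   ] w 1.0 F [ 0.9  0.5 -0.1] shift units [-8.705 -8.75   0.055] turn units -0.01 j7 0.27
```

```bash
python3 -m jog '[[[1,-0.72,-0.73,0,0],[1,-0.72,-0.73,0,0],[1,-0.73,-0.73,0,0],[1,-0.73,-0.73,0,0],[1,-0.73,-0.73,0,0],[1,-0.73,-0.73,0,0],[1,-0.73,-0.73,0,0],[1,-0.73,-0.73,0,0],[1,-0.73,-0.73,0,0],[1,-0.73,-0.73,0,0]]]'
python3 -m jog '[[[1,-0.71,-0.73,0,0],[1,-0.71,-0.72,0,0],[1,0,0,0,0]]]'
python3 - <<'E'
from h import *
todo([.583,.2165,.131],-4.6)
im,d=grab('top','top1');grab('side','side1')
b=np.load('side1.npz')['im'];o=np.zeros((600,800,3),np.uint8)
o[:600,:400]=cv2.resize(im[100:250,140:240],(400,600));o[:400,400:]=cv2.resize(b[80:205,190:315],(400,400))
cv2.imwrite('pics/crop1.png',cv2.convertScaleAbs(o[:,:,::-1],alpha=1.5,beta=20))
E
```

```text
time: 1.98
position: [0.5319, 0.2783, 0.2225]
tool_rot: [-0.129, -3.139, -0.0]
ft_force: [0.2, 0.5, 0.3]
grip_width: 1.002
time: 2.35
position: [0.5854, 0.2123, 0.2222]
tool_rot: [0.14, 3.138, -0.004]
ft_force: [0.3, 0.4, -0.2]
grip_width: 1.0
t 2.35 pos [0.5854 0.2123 0.2222] yaw -5.1 tilt [ 0.001 -0.002 -1.   ] w 1.0 F [ 0.3  0.4 -0.2] shift units [0.07  0.106 2.279] turn units -0.1 j7 1.13
```

View pics/crop1.png

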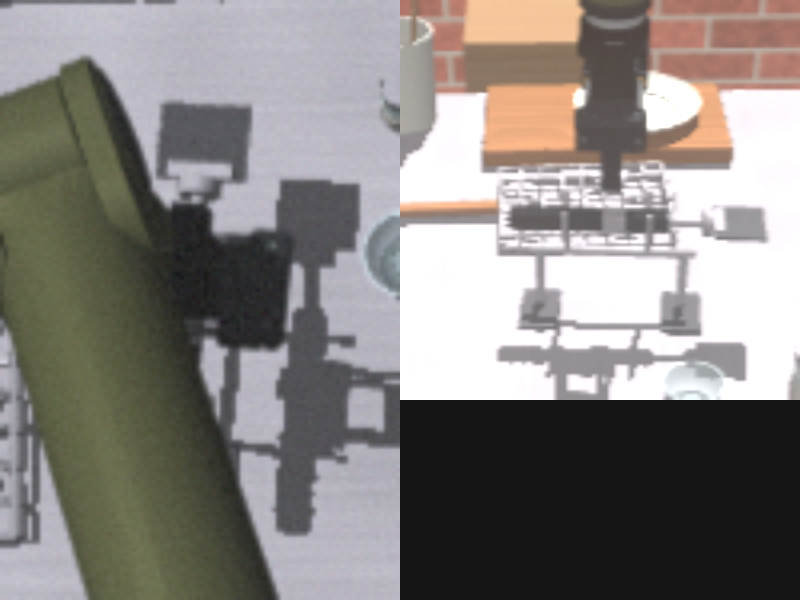

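Side crop: the fingers (612,185) sit straight above the grey band and button (613,222), between the hooks. I apply the small correction, descend and grip.

```bash
python3 -m jog '[[[1,0.07,0.1,0.2,-0.1],[1,0,0,0,0]]]'
python3 -m jog '[[[1,0,0,0.5,0],[1,0,0,0.5,0],[1,0,0,0.5,0],[1,0,0,0.4,0],[1,0,0,0.18,0],[1,0,0,0,0]]]'
python3 - <<'E'
from h import *
todo([.583,.2165,.131],-4.6)
E
```

```text
time: 2.7
position: [0.5791, 0.2232, 0.2135]
tool_rot: [-0.107, -3.138, -0.0]
ft_force: [0.1, -0.2, -0.2]
grip_width: 0.998
time: 3.45
position: [0.5806, 0.2212, 0.1309]
tool_rot: [-0.112, -3.139, 0.001]
ft_force: [0.1, 0.2, 0.3]
grip_width: 0.998
t 3.45 pos [0.5806 0.2212 0.1309] yaw -4.1 tilt [-0.001 -0.    -1.   ] w 0.998 F [0.1 0.2 0.3] shift units [-0.068 -0.112 -0.002] turn units 0.1 j7 1.14
```

```bash
python3 -m jog '[[[1,-0.07,-0.11,0,0.1],[1,0,0,0,0],[1,0,0,0,0]]]'
python3 - <<'E'
from h import *
todo([.583,.2165,.131],-4.6)
E
```

```text
time: 3.82
position: [0.5835, 0.2167, 0.1319]
tool_rot: [0.126, 3.138, 0.001]
ft_force: [-0.3, -0.2, 1.1]
grip_width: 1.0
t 3.83 pos [0.5835 0.2167 0.1319] yaw -4.61 tilt [ 0.001  0.    -1.   ] w 1.0 F [-0.3 -0.2  1.1] shift units [ 0.013 -0.006  0.023] turn units -0.0 j7 1.14
```

```bash
python3 -m jog '[[[0,0,0,0,0],[0,0,0,0,0],[0,0,0,0,0],[0,0,0,0,0],[0,0,0,0,0],[0,0,0,0,0],[0,0,0,0,0],[0,0,0,0,0]]]' 60
python3 - <<'E'
from h import *
todo([.583,.2165,.131],-4.6)
E
```

```text
time: 4.82
position: [0.5831, 0.2159, 0.1314]
tool_rot: [-0.127, -3.139, 0.002]
ft_force: [-0.4, -1.2, 2.1]
grip_width: 0.275
t 4.83 pos [0.5831 0.2159 0.1314] yaw -4.62 tilt [-0.    -0.001 -1.   ] w 0.275 F [-0.4 -1.2  2.1] shift units [0.004 0.014 0.01 ] turn units -0.0 j7 1.14
```

Gripped at about 24 mm, so the button is fully in. I lift straight up.

```bash
python3 -m jog '[[[0,0,0,-0.2,0],[0,0,0,-0.3,0],[0,0,0,-0.4,0],[0,0,0,-0.4,0],[0,0,0,-0.4,0],[0,0,0,-0.4,0],[0,0,0,-0.3,0],[0,0,0,-0.2,0],[0,0,0,0,0],[0,0,0,0,0]]]'
python3 - <<'E'
from h import *
todo([.583,.2165,.231],-4.6)
im,d=grab('side','side2');cv2.imwrite('pics/crop2.png',cv2.convertScaleAbs(cv2.resize(im[80:200,190:330],(700,600))[:,:,::-1],alpha=1.4,beta=20))
w=pts('side',d)
m=np.zeros(d.shape,bool);m[90:165,200:320]=1;m&=(w[...,2]>.22)&(w[...,2]<.28)&(im.max(2)<120)
p=w[m];
for x in np.arange(.44,.80,.02):
    q=p[abs(p[:,0]-x)<.01]
    if len(q): print(round(x,2),len(q),np.median(q,0).round(4),q[:,2].min().round(3),q[:,2].max().round(3))
E
```

```text
time: 6.08
position: [0.5829, 0.2166, 0.2347]
tool_rot: [-0.126, -3.138, 0.001]
ft_force: [0.1, -0.6, -3.4]
grip_width: 0.275
t 6.08 pos [0.5829 0.2166 0.2347] yaw -4.59 tilt [-0.001 -0.    -1.   ] w 0.275 F [ 0.1 -0.6 -3.4] shift units [-0.004 -0.002  0.092] turn units 0.0 j7 1.13
0.46 19 [0.4661 0.2143 0.2601] 0.247 0.267
0.48 46 [0.4807 0.2134 0.2621] 0.24 0.268
0.5 45 [0.4992 0.2114 0.2614] 0.243 0.268
0.52 40 [0.5207 0.21   0.262 ] 0.243 0.268
0.54 33 [0.5387 0.2073 0.2581] 0.244 0.267
0.56 24 [0.5604 0.2049 0.2542] 0.242 0.264
0.58 48 [0.5798 0.1938 0.2533] 0.237 0.269
0.6 25 [0.6002 0.2041 0.2542] 0.244 0.264
0.62 41 [0.6217 0.2032 0.2595] 0.245 0.266
0.64 40 [0.6399 0.2024 0.2611] 0.247 0.267
0.66 15 [0.6583 0.2043 0.256 ] 0.25 0.263
0.68 14 [0.6833 0.1993 0.2559] 0.253 0.267
0.7 27 [0.7002 0.1911 0.2563] 0.244 0.267
0.72 36 [0.7234 0.1914 0.2552] 0.252 0.257
0.74 55 [0.7394 0.1994 0.2553] 0.252 0.258
0.76 37 [0.757  0.2047 0.2552] 0.252 0.259
```

View pics/crop2.png

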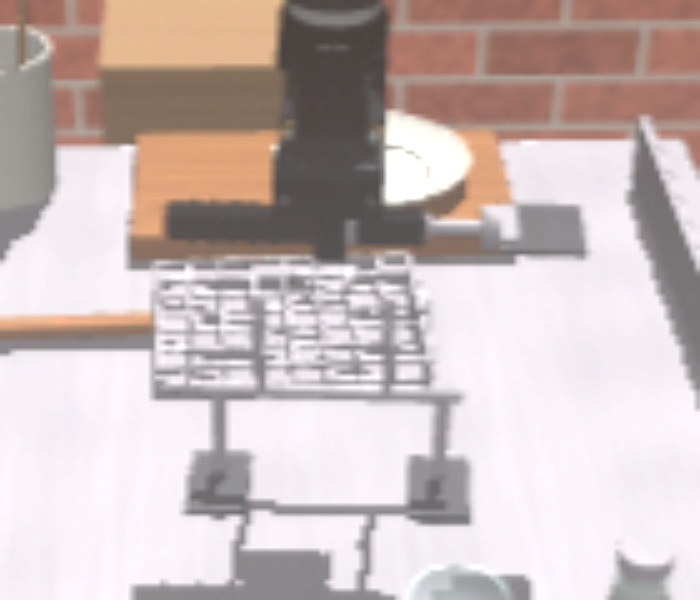

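The scraper is clear, level and still closed: blade at (545,230), hooks empty below. I carry it towards the fork, turning first.

```bash
python3 -m jog '[[[0,0,-0.3,0,-0.85],[0,0,-0.5,0,-0.85],[0,0,-0.7,0,-0.85],[0,0,-0.8,0,-0.85],[0,0,-0.8,0,0],[0,0,-0.8,0,0],[0,0,-0.8,0,0],[0,0,-0.6,0,0],[0,0,-0.3,0,0],[0,0,0,0,0]]]'
python3 - <<'E'
from h import *
todo([.5803,-.1671,.2],12.5)
E
```

```text
time: 7.38
position: [0.6168, -0.0044, 0.235]
tool_rot: [0.337, -3.123, -0.0]
ft_force: [0.3, -0.5, -2.9]
grip_width: 0.274
t 7.38 pos [ 0.6168 -0.0044  0.235 ] yaw 12.33 tilt [-0.001 -0.    -1.   ] w 0.274 F [ 0.3 -0.5 -2.9] shift units [ 1.76  -3.78   0.876] turn units -0.03 j7 1.8
```

```bash
python3 -m jog '[[[0,0.2,-0.4,0,0],[0,0.35,-0.7,0,0],[0,0.35,-0.8,0,0],[0,0.35,-0.8,0.2,0],[0,0.3,-0.65,0.3,0],[0,0.2,-0.43,0.38,0],[0,0,0,0,0],[0,0,0,0,0]]]'
python3 - <<'E'
from h import *
todo([.5803,-.1671,.2],12.5)
im,d=grab('top','top3');b,bd=grab('side','side3')
o=np.zeros((600,800,3),np.uint8)
o[:400,:400]=cv2.resize(im[100:200,260:360],(400,400));o[:600,400:]=cv2.resize(b[140:290,230:330],(400,600))
cv2.imwrite('pics/crop3.png',cv2.convertScaleAbs(o[:,:,::-1],alpha=1.5,beta=20))
w=pts('top',d);m=np.zeros(d.shape,bool);m[100:175,262:345]=1
for lo,hi,n in((.205,.24,'scr'),(.1,.15,'tips')):
    for r in [0]:
        k=m&(w[...,2]>lo)&(w[...,2]<hi);p=w[k];print(n,k.sum())
        for x in np.arange(.60,.80,.01):
            q=p[abs(p[:,0]-x)<.005]
            if len(q): print(round(x,2),len(q),q.mean(0).round(4),q[:,1].min().round(4),q[:,1].max().round(4),q[:,2].max().round(3))
w=pts('side',bd);k=(w[...,2]>.03)&(w[...,2]<.16)&(abs(w[...,0]-.673)<.05)&(abs(w[...,1]+.147)<.06);vu=np.argwhere(k)
p=w[k]
for z in np.arange(.04,.15,.01):
    q=p[abs(p[:,2]-z)<.005]
    if len(q): print('side z',round(z,3),len(q),q[np.argsort(q[:,1])][[0,len(q)//2,-1]].round(3).tolist())
E
```

```text
time: 8.38
position: [0.5817, -0.1646, 0.2003]
tool_rot: [-0.343, 3.122, 0.002]
ft_force: [0.1, 0.8, -2.5]
grip_width: 0.275
t 8.38 pos [ 0.5817 -0.1646  0.2003] yaw 12.53 tilt [ 0.001  0.001 -1.   ] w 0.275 F [ 0.1  0.8 -2.5] shift units [ 0.048 -0.054  0.008] turn units 0.01 j7 2.09
scr 567
0.63 5 [ 0.6328 -0.1412  0.2269] -0.1443 -0.1394 0.233
0.64 10 [ 0.6407 -0.142   0.2277] -0.1452 -0.1392 0.231
0.65 5 [ 0.6494 -0.1432  0.2255] -0.1459 -0.1397 0.229
0.66 11 [ 0.6598 -0.1433  0.2253] -0.1463 -0.14 0.228
0.67 12 [ 0.6708 -0.1422  0.2227] -0.1467 -0.1379 0.228
0.68 22 [ 0.6817 -0.1366  0.2227] -0.1472 -0.1239 0.229
0.69 47 [ 0.69   -0.1363  0.2292] -0.153 -0.1032 0.237
0.7 53 [ 0.6996 -0.1253  0.2262] -0.154 -0.1009 0.238
0.71 66 [ 0.7099 -0.1303  0.2228] -0.1602 -0.0983 0.231
0.72 71 [ 0.7201 -0.1296  0.2209] -0.1639 -0.0955 0.226
0.73 76 [ 0.7301 -0.1305  0.2202] -0.1643 -0.0957 0.225
0.74 82 [ 0.7402 -0.1276  0.2205] -0.1621 -0.0932 0.226
0.75 72 [ 0.7499 -0.1263  0.2208] -0.162 -0.0902 0.226
0.76 35 [ 0.7588 -0.1414  0.2201] -0.1595 -0.1086 0.226
tips 16
0.67 16 [ 0.6691 -0.12
[... 289 characters left out ...]
58]]
side z 0.07 10 [[0.677, -0.165, 0.073], [0.671, -0.14, 0.074], [0.668, -0.134, 0.074]]
side z 0.08 8 [[0.673, -0.165, 0.081], [0.674, -0.158, 0.079], [0.673, -0.141, 0.085]]
side z 0.09 15 [[0.679, -0.165, 0.086], [0.677, -0.16, 0.09], [0.673, -0.137, 0.085]]
side z 0.1 12 [[0.675, -0.165, 0.099], [0.669, -0.141, 0.098], [0.675, -0.137, 0.103]]
side z 0.11 12 [[0.678, -0.164, 0.112], [0.675, -0.138, 0.108], [0.675, -0.135, 0.114]]
side z 0.12 12 [[0.679, -0.17, 0.122], [0.668, -0.136, 0.115], [0.669, -0.127, 0.119]]
side z 0.13 12 [[0.681, -0.174, 0.129], [0.671, -0.129, 0.134], [0.672, -0.124, 0.134]]
side z 0.14 11 [[0.681, -0.176, 0.136], [0.681, -0.172, 0.14], [0.668, -0.121, 0.14]]
```

View pics/crop3.png

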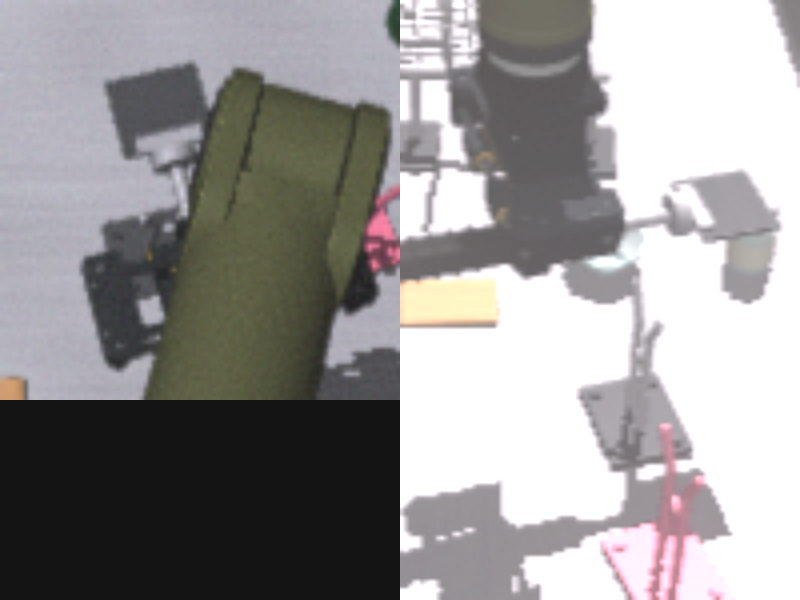

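Side crop: the neck (645,220) is above the grey fork, with the tips at (637,275) and (658,325) and the pink one further right. The views put the fork at about (.674,-.1473), yaw 12.3°. I correct and come down to just above the tips.

```bash
python3 -m jog '[[[0,0.03,-0.07,0.3,0.04],[0,0,0,0.5,0],[0,0,0,0.5,0],[0,0,0,0.3,0],[0,0,0,0,0],[0,0,0,0,0]]]'
python3 - <<'E'
from h import *
todo([.5812,-.1675,.074],12.3)
im,d=grab('top','top4');b,bd=grab('side','side4')
o=np.zeros((600,800,3),np.uint8)
o[:400,:400]=cv2.resize(im[100:200,260:360],(400,400));o[:600,400:]=cv2.resize(b[170:270,255:322],(400,600))
cv2.imwrite('pics/crop4.png',cv2.convertScaleAbs(o[:,:,::-1],alpha=1.5,beta=20))
w=pts('side',bd);p=w[(w[...,2]>.125)&(w[...,2]<.19)&(abs(w[...,0]-.69)<.09)&(abs(w[...,1]+.14)<.06)]
for x in np.arange(.62,.77,.01):
    q=p[abs(p[:,0]-x)<.005]
    if len(q): print(round(x,2),len(q),q.mean(0).round(4),q[:,1].min().round(4),q[:,1].max().round(4),q[:,2].min().round(3),q[:,2].max().round(3))
E
```

```text
time: 9.22
position: [0.5811, -0.1696, 0.1369]
tool_rot: [-0.334, 3.123, -0.001]
ft_force: [0.8, -0.6, -2.5]
grip_width: 0.274
t 9.22 pos [ 0.5811 -0.1696  0.1369] yaw 12.21 tilt [ 0.001 -0.    -1.   ] w 0.274 F [ 0.8 -0.6 -2.5] shift units [-0.013  0.052  1.572] turn units -0.02 j7 2.11
0.65 9 [ 0.6516 -0.1601  0.1602] -0.1642 -0.1512 0.155 0.167
0.66 12 [ 0.66   -0.1544  0.1599] -0.1581 -0.1461 0.156 0.165
0.67 15 [ 0.6693 -0.1485  0.1535] -0.1576 -0.1234 0.126 0.163
0.68 27 [ 0.68   -0.1578  0.1513] -0.1763 -0.1378 0.126 0.173
0.69 42 [ 0.6898 -0.1498  0.1633] -0.1627 -0.1083 0.143 0.176
0.7 39 [ 0.6999 -0.1438  0.1622] -0.1661 -0.1054 0.149 0.173
0.71 52 [ 0.7099 -0.1452  0.1598] -0.1789 -0.1051 0.155 0.164
0.72 51 [ 0.7199 -0.1407  0.1583] -0.1754 -0.1021 0.155 0.161
0.73 54 [ 0.7299 -0.1402  0.158 ] -0.1739 -0.1006 0.154 0.162
0.74 51 [ 0.7399 -0.1377  0.1582] -0.1717 -0.0997 0.155 0.162
0.75 49 [ 0.7496 -0.1358  0.1583] -0.1701 -0.0983 0.153 0.161
0.76 21 [ 0.7588 -0.1529  0.1579] -0.1668 -0.1314 0.155 0.161
```

View pics/crop4.png

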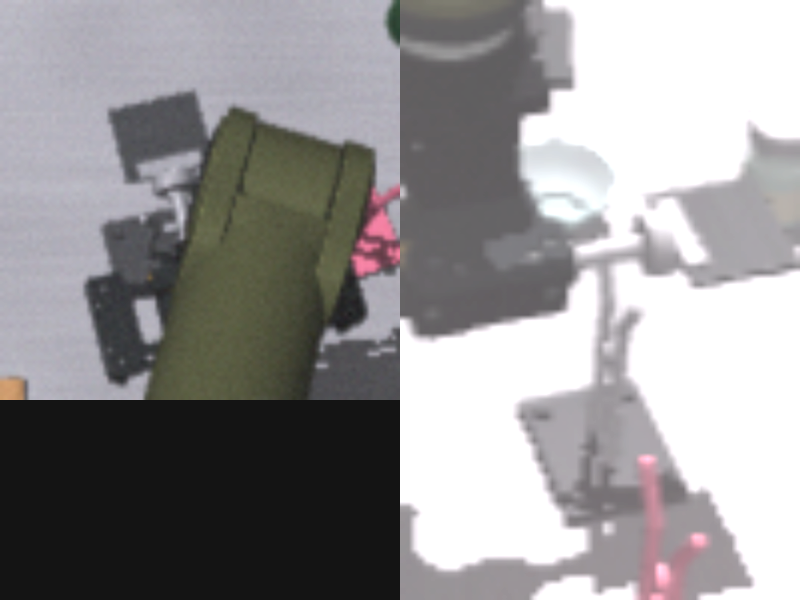

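The neck is above the slot, with the handle end (575,260) behind the prongs and the collar (645,250) ahead of them. I shift about 1.7 mm to +y and lower.

```bash
python3 -m jog '[[[0,0,0.04,0.2,0],[0,0,0,0.25,0],[0,0,0,0.25,0],[0,0,0,0,0],[0,0,0,0,0]]]'
python3 - <<'E'
from h import *
todo([.5812,-.1675,.074],12.3)
E
```

```text
time: 9.95
position: [0.5803, -0.168, 0.1082]
tool_rot: [-0.334, 3.124, -0.0]
ft_force: [0.2, -0.7, -2.6]
grip_width: 0.272
t 9.95 pos [ 0.5803 -0.168   0.1082] yaw 12.2 tilt [ 0. -0. -1.] w 0.272 F [ 0.2 -0.7 -2.6] shift units [-0.026  0.008  0.854] turn units -0.02 j7 2.12
```

```bash
python3 -m jog '[[[0,0,0,0.25,0],[0,0,0,0.25,0],[0,0,0,0,0]]]'
python3 - <<'E'
from h import *
todo([.5812,-.1675,.074],12.3)
E
python3 -m jog '[[[0,0,0,0.2,0],[0,0,0,0.15,0],[0,0,0,0,0],[0,0,0,0,0]]]'
python3 - <<'E'
from h import *
todo([.5812,-.1675,.074],12.3)
b,bd=grab('side','side5')
cv2.imwrite('pics/crop5.png',cv2.convertScaleAbs(cv2.resize(b[180:270,245:335],(600,600))[:,:,::-1],alpha=1.5,beta=20))
w=pts('side',bd);p=w[(w[...,2]>.065)&(w[...,2]<.13)&(abs(w[...,0]-.7)<.08)&(abs(w[...,1]+.14)<.06)]
for x in np.arange(.64,.77,.01):
    q=p[abs(p[:,0]-x)<.005]
    if len(q): print(round(x,2),len(q),q.mean(0).round(4),q[:,1].min().round(4),q[:,1].max().round(4),q[:,2].min().round(3),q[:,2].max().round(3))
E
```

```text
time: 10.32
position: [0.5791, -0.1676, 0.0867]
tool_rot: [0.334, -3.121, -0.001]
ft_force: [0.2, -0.2, -3.0]
grip_width: 0.274
t 10.32 pos [ 0.5791 -0.1676  0.0867] yaw 12.21 tilt [-0.003  0.001 -1.   ] w 0.274 F [ 0.2 -0.2 -3. ] shift units [-0.053 -0.01   0.317] turn units -0.02 j7 2.12
time: 10.82
position: [0.5803, -0.168, 0.0743]
tool_rot: [-0.334, 3.123, -0.0]
ft_force: [0.2, 0.4, -2.9]
grip_width: 0.274
t 10.82 pos [ 0.5803 -0.168   0.0743] yaw 12.21 tilt [ 0. -0. -1.] w 0.274 F [ 0.2  0.4 -2.9] shift units [-0.024  0.006  0.007] turn units -0.02 j7 2.13
0.64 1 [ 0.6446 -0.1556  0.1043] -0.1556 -0.1556 0.104 0.104
0.65 13 [ 0.6497 -0.1574  0.0975] -0.1652 -0.1504 0.092 0.104
0.66 13 [ 0.6602 -0.1525  0.0967] -0.1577 -0.1485 0.089 0.101
0.67 53 [ 0.6714 -0.145   0.0991] -0.1668 -0.1302 0.065 0.128
0.68 28 [ 0.6786 -0.1589  0.0988] -0.17 -0.1326 0.073 0.126
0.69 34 [ 0.6903 -0.1474  0.099 ] -0.1618 -0.1103 0.081 0.11
0.7 41 [ 0.6998 -0.1431  0.0992] -0.1683 -0.1061 0.082 0.11
0.71 48 [ 0.7098 -0.143   0.0966] -0.178 -0.105 0.092 0.102
0.72 52 [ 0.7199 -0.1395  0.0956] -0.1744 -0.1014 0.09 0.099
0.73 50 [ 0.7302 -0.1372  0.0949] -0.172 -0.1008 0.092 0.099
0.74 50 [ 0.7401 -0.1347  0.0952] -0.1688 -0.0962 0.092 0.098
0.75 43 [ 0.7496 -0.1357  0.095 ] -0.1679 -0.0968 0.09 0.097
0.76 19 [ 0.758  -0.1483  0.0942] -0.163 -0.1237 0.09 0.098
```

View pics/crop5.png

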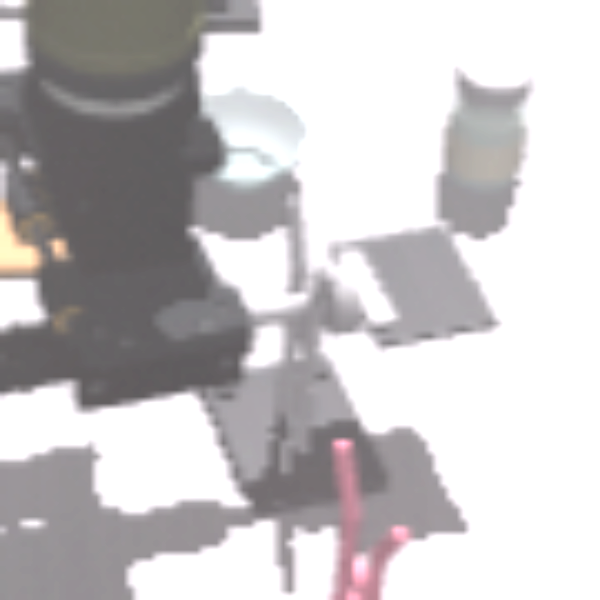

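The neck lies between the prongs, with the collar (330,295) just ahead of them and no side force. I pull back along tool +x.

```bash
python3 -m jog '[[[0,0.1,0,0,0],[0,0.15,0,0,0],[0,0.2,0,0,0],[0,0.2,0,0,0],[0,0.2,0,0,0],[0,0,0,0,0]]]'
python3 - <<'E'
from h import *
todo([.5803-.116*.977,-.168-.116*.212,.074],12.2)
E
```

```text
time: 11.62
position: [0.5456, -0.1755, 0.0742]
tool_rot: [0.333, -3.122, -0.001]
ft_force: [0.6, 0.0, -3.0]
grip_width: 0.272
t 11.62 pos [ 0.5456 -0.1755  0.0742] yaw 12.17 tilt [-0.001  0.    -1.   ] w 0.272 F [ 0.6  0.  -3. ] shift units [ 2.011 -0.004  0.008] turn units -0.01 j7 2.14
```

```bash
cat > tip.py <<'E'
from h import *
import sys
b,bd=grab('side','side_'+sys.argv[1])
w=pts('side',bd);p=w[(w[...,2]>.08)&(w[...,2]<float(sys.argv[2]) )&(abs(w[...,0]-.68)<.12)&(abs(w[...,1]+.14)<.07)]
for x in np.arange(.56,.80,.01):
    q=p[abs(p[:,0]-x)<.005]
    if len(q): print(round(x,2),len(q),q[:,1].min().round(4),q[:,1].max().round(4),q[:,2].min().round(3),q[:,2].max().round(3))
print('xmax',p[:,0].max())
E
python3 tip.py 6 .13
```

```text
0.6 1 -0.1553 -0.1553 0.105 0.105
0.61 17 -0.175 -0.156 0.09 0.107
0.62 13 -0.1708 -0.1563 0.092 0.101
0.63 12 -0.1651 -0.1517 0.095 0.101
0.64 14 -0.1606 -0.1528 0.089 0.102
0.65 11 -0.1576 -0.148 0.092 0.1
0.66 12 -0.1608 -0.1489 0.09 0.1
0.67 47 -0.1673 -0.1274 0.082 0.129
0.68 34 -0.1718 -0.1151 0.081 0.128
0.69 32 -0.163 -0.1124 0.086 0.112
0.7 52 -0.177 -0.1048 0.09 0.102
0.71 49 -0.1765 -0.1075 0.092 0.099
0.72 51 -0.1732 -0.1028 0.09 0.097
0.73 52 -0.1716 -0.098 0.092 0.101
0.74 48 -0.1699 -0.0984 0.089 0.099
0.75 29 -0.1655 -0.1065 0.091 0.098
0.76 3 -0.1607 -0.1528 0.092 0.096
xmax 0.7588929411943153
```

The blade stayed caught at the fork while the handle moved, so the tube is sliding. I continue.

```bash
python3 -m jog '[[[0,0.2,0,0,0],[0,0.25,0,0,0],[0,0.25,0,0,0],[0,0.25,0,0,0],[0,0.25,0,0,0],[0,0.25,0,0,0],[0,0.2,0,0,0],[0,0.1,0,0,0],[0,0,0,0,0]]]'
python3 - <<'E'
from h import *
todo([.5803-.116*.977,-.168-.116*.212,.074],12.2)
E
python3 -m jog '[[[0,0.05,0,0,0],[0,0.05,0,0,0],[0,0.05,0,0,0]]]'
python3 - <<'E'
from h import *
todo([.5803-.116*.977,-.168-.116*.212,.074],12.2)
E
```

```text
time: 12.8
position: [0.4775, -0.1901, 0.074]
tool_rot: [0.333, -3.122, -0.001]
ft_force: [2.0, 0.5, -2.5]
grip_width: 0.275
t 12.8 pos [ 0.4775 -0.1901  0.074 ] yaw 12.18 tilt [-0.002  0.    -1.   ] w 0.275 F [ 2.   0.5 -2.5] shift units [ 0.27  -0.006  0.   ] turn units -0.0 j7 2.18
time: 13.18
position: [0.4728, -0.1911, 0.0742]
tool_rot: [-0.334, 3.123, -0.0]
ft_force: [4.8, 0.3, -3.1]
grip_width: 0.274
t 13.18 pos [ 0.4728 -0.1911  0.0742] yaw 12.21 tilt [ 0. -0. -1.] w 0.274 F [ 4.8  0.3 -3.1] shift units [ 0.15  -0.005  0.005] turn units 0.0 j7 2.18
```

```bash
for i in 1; do python3 -m jog '[[[0,0.07,0,0,0],[0,0.07,0,0,0],[0,0.03,0,0,0]]]' | head -4; python3 -m jog '[[[0,0.05,0,0,0],[0,0.05,0,0,0]]]' | head -4; done; python3 tip.py 7 .13
```

```text
time: 13.55
position: [0.4666, -0.1925, 0.0744]
tool_rot: [-0.334, 3.122, -0.0]
ft_force: [6.7, 1.0, -3.9]
time: 13.8
position: [0.4666, -0.1926, 0.0755]
tool_rot: [-0.335, 3.114, -0.002]
ft_force: [15.4, 2.8, -5.5]
0.56 4 -0.1764 -0.1707 0.093 0.1
0.57 15 -0.1791 -0.1688 0.09 0.101
0.58 13 -0.176 -0.1632 0.093 0.101
0.59 11 -0.1707 -0.1616 0.09 0.099
0.6 12 -0.1707 -0.1621 0.094 0.101
0.61 12 -0.1682 -0.1584 0.089 0.101
0.62 12 -0.168 -0.157 0.093 0.102
0.63 11 -0.1629 -0.1537 0.092 0.102
0.64 14 -0.1628 -0.1528 0.089 0.101
0.65 13 -0.1616 -0.1485 0.093 0.1
0.66 11 -0.1567 -0.1468 0.089 0.1
0.67 43 -0.1645 -0.1276 0.081 0.13
0.68 36 -0.1735 -0.1331 0.081 0.129
0.69 33 -0.1621 -0.1089 0.085 0.109
0.7 49 -0.179 -0.1025 0.09 0.102
0.71 48 -0.1763 -0.1054 0.091 0.1
0.72 50 -0.1732 -0.1015 0.09 0.098
0.73 52 -0.1704 -0.0994 0.09 0.097
0.74 51 -0.1686 -0.0981 0.091 0.097
0.75 29 -0.1671 -0.1202 0.091 0.098
0.76 2 -0.1625 -0.1595 0.094 0.095
xmax 0.7555574478755027
```

Force climbs to 15 N with no more travel, and the blade tip is about 0.295 m ahead of the TCP, so this is the second stop. I hold, ease forward a little and lift.

```bash
python3 -m jog '[[[0,0,0,0,0],[0,0,0,0,0],[0,-0.1,0,0,0],[0,-0.04,0,0,0],[0,0,0,0,0]]]' | head -4
python3 -m jog '[[[0,0,0,-0.1,0],[0,0,0,-0.2,0],[0,0,0,-0.3,0],[0,0,0,-0.4,0],[0,0,0,-0.4,0],[0,0,0,-0.4,0],[0,0,0,-0.4,0],[0,0,0,-0.4,0],[0,0,0,-0.3,0],[0,0,0,-0.2,0]]]'
python3 -m jog '[[[0,0,0,-0.2,0],[0,0,0,-0.1,0],[0,0,0,0,0],[0,0,0,0,0],[0,0,0,0,0],[0,0,0,0,0],[0,0,0,0,0],[0,0,0,0,0]]]'
python3 tip.py 8 .30|tail -12
python3 - <<'E'
from h import *
todo([.47,-.19,.2],12.2)
im,d=grab('top','top9');b=np.load('side_8.npz')['im']
o=np.zeros((600,800,3),np.uint8)
o[:300,:400]=cv2.resize(im,(400,300));o[300:,:]=cv2.resize(b[140:290,130:330],(800,600))[:300] ;o[:300,400:]=cv2.resize(b,(400,300))
cv2.imwrite('pics/crop9.png',cv2.convertScaleAbs(o[:,:,::-1],alpha=1.4,beta=20))
E
```

```text
time: 14.48
position: [0.4666, -0.1923, 0.0737]
tool_rot: [0.333, -3.122, -0.001]
ft_force: [1.5, 0.0, -3.1]
time: 15.72
position: [0.485, -0.1843, 0.1983]
tool_rot: [-0.345, 3.088, -0.002]
ft_force: [55.8, 9.3, -43.9]
grip_width: 0.269
time: 16.73
position: [0.4822, -0.1846, 0.2078]
tool_rot: [-0.345, 3.095, -0.0]
ft_force: [51.6, 7.8, -41.7]
grip_width: 0.274
0.61 12 -0.1657 -0.1577 0.136 0.151
0.62 12 -0.1647 -0.1544 0.133 0.145
0.63 13 -0.1644 -0.1523 0.127 0.137
0.64 12 -0.1598 -0.151 0.119 0.131
0.65 13 -0.1584 -0.148 0.106 0.125
0.66 12 -0.1575 -0.1485 0.102 0.116
0.67 55 -0.165 -0.122 0.08 0.141
0.68 33 -0.1773 -0.1317 0.083 0.141
0.69 27 -0.1616 -0.1095 0.084 0.104
0.7 37 -0.1748 -0.1094 0.08 0.102
0.71 11 -0.1757 -0.1455 0.08 0.084
xmax 0.7104340081202898
t 16.77 pos [ 0.4822 -0.1846  0.2078] yaw 12.72 tilt [ 0.027  0.003 -1.   ] w 0.272 F [ 52.1   7.8 -43.2] shift units [ 0.333 -0.065  0.186] turn units 0.1 j7 2.13
```

View pics/crop9.png

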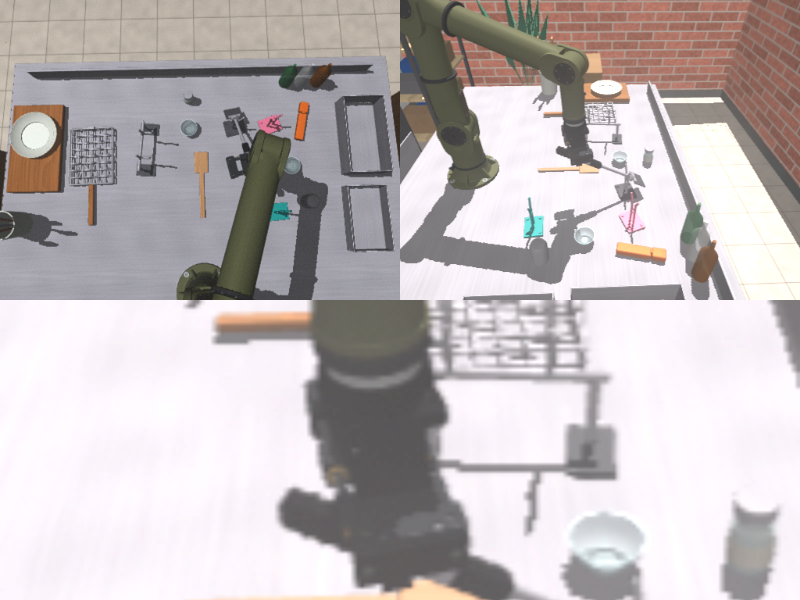

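The collar caught on the fork and the tool pitched nose-down in the grip, with about 50 N of pull. I mend it: ease forward to drop the tension, then lower so the neck levels on the crossbar again.

```bash
python3 -m jog '[[[0,-0.2,0,0,0],[0,-0.2,0,0.1,0],[0,-0.1,0,0.1,0],[0,0,0,0,0]]]' | head -4; python3 tip.py 10 .30
python3 - <<'E'
from h import *
todo([.478,-.19,.074],12.2)
d=np.load('side_10.npz');b=d['im']
cv2.imwrite('pics/crop10.png',cv2.convertScaleAbs(cv2.resize(b[175:275,205:325],(720,600),interpolation=2)[:,:,::-1],alpha=1.2,beta=10))
E
```

```text
time: 17.32
position: [0.4878, -0.1879, 0.2026]
tool_rot: [-0.334, 3.122, 0.0]
ft_force: [4.0, 1.9, -2.2]
0.56 19 -0.1859 -0.1634 0.168 0.19
0.57 23 -0.1844 -0.1656 0.163 0.186
0.58 14 -0.1778 -0.1681 0.158 0.178
0.59 14 -0.1746 -0.1633 0.151 0.163
0.6 16 -0.1719 -0.1604 0.138 0.158
0.61 12 -0.1691 -0.1629 0.134 0.148
0.62 13 -0.1696 -0.1603 0.128 0.143
0.63 13 -0.1668 -0.1574 0.121 0.133
0.64 12 -0.1647 -0.1555 0.116 0.13
0.65 13 -0.165 -0.1526 0.109 0.121
0.66 13 -0.1616 -0.1261 0.101 0.14
0.67 53 -0.1644 -0.121 0.081 0.14
0.68 32 -0.1766 -0.1365 0.082 0.138
0.69 26 -0.1654 -0.1345 0.081 0.093
0.7 25 -0.1628 -0.1364 0.081 0.098
0.71 6 -0.1588 -0.1397 0.082 0.091
xmax 0.7083569498098174
t 17.38 pos [ 0.4877 -0.1879  0.2027] yaw 12.2 tilt [ 0.002  0.001 -1.   ] w 0.266 F [ 3.5  1.5 -2.7] shift units [ 2.550e-01 -1.000e-03  3.216e+00] turn units -0.0 j7 2.12
```

View pics/crop10.png

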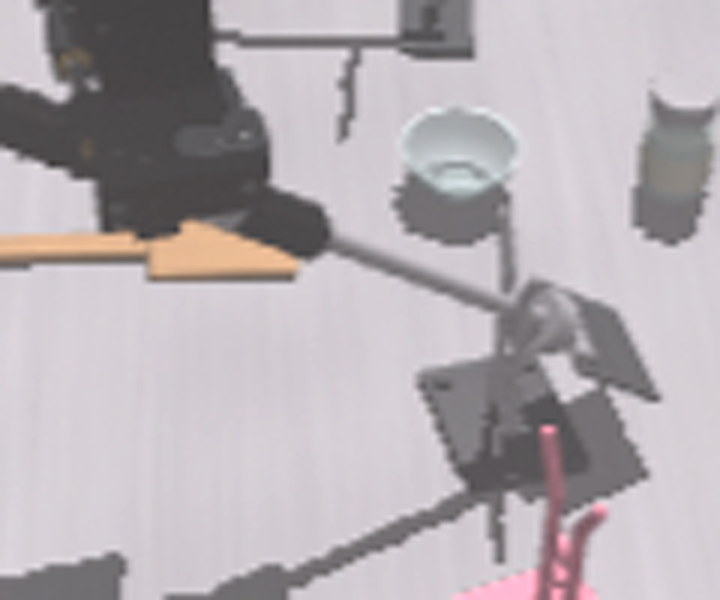

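Tension is gone. The handle end at (325,225) lies about 0.1 m from the pads, so the scraper slid some 30 mm through the grip. The pads are now off the button and the tube should be latched out. I lower along an arc about the fork to level it.

```bash
python3 -m jog '[[[0,0.05,0,0.25,0],[0,0.08,0,0.25,0],[0,0.09,0,0.25,0],[0,0,0,0,0]]]' 60| head -4
python3 -m jog '[[[0,0.1,0,0.25,0],[0,0.1,0,0.25,0],[0,0.1,0,0.25,0],[0,0,0,0,0]]]' | head -5;  python3 tip.py 11 .30
```

```text
time: 17.88
position: [0.4777, -0.1903, 0.1711]
tool_rot: [0.332, -3.123, -0.0]
ft_force: [1.1, -0.3, 0.9]
time: 18.38
position: [0.4657, -0.1923, 0.141]
tool_rot: [0.333, -3.122, -0.001]
ft_force: [0.3, -1.1, 1.6]
grip_width: 0.269
0.56 12 -0.1853 -0.1727 0.128 0.146
0.57 13 -0.1789 -0.168 0.124 0.14
0.58 12 -0.1751 -0.1673 0.123 0.133
0.59 12 -0.1748 -0.1657 0.12 0.131
0.6 10 -0.1712 -0.1596 0.12 0.126
0.61 15 -0.1695 -0.1612 0.112 0.123
0.62 12 -0.168 -0.1581 0.11 0.118
0.63 12 -0.1651 -0.1555 0.104 0.116
0.64 12 -0.163 -0.1563 0.098 0.11
0.65 12 -0.1627 -0.1521 0.099 0.109
0.66 13 -0.1575 -0.1259 0.094 0.136
0.67 53 -0.1662 -0.1187 0.081 0.14
0.68 32 -0.1766 -0.1338 0.081 0.14
0.69 11 -0.1543 -0.1428 0.081 0.095
0.7 27 -0.1601 -0.1306 0.08 0.096
0.71 27 -0.1598 -0.1186 0.082 0.096
0.72 19 -0.1738 -0.1153 0.08 0.093
0.73 1 -0.1591 -0.1591 0.083 0.083
xmax 0.7251005622827804
```

```bash
python3 -m jog '[[[0,0.07,0,0.3,0],[0,0.06,0,0.3,0],[0,0.05,0,0.28,0],[0,0,0,0,0]]]' | head -4
python3 -m jog '[[[0,0.03,0,0.3,0],[0,0.02,0,0.3,0],[0,0,0,0.2,0],[0,0,0,0.15,0],[0,0,0,0,0]]]' | head -5;  python3 tip.py 12 .30
python3 -c "
from h import *
todo([.457,-.19,.068],12.2)
b=np.load('side_12.npz')['im']
cv2.imwrite('pics/crop12.png',cv2.convertScaleAbs(cv2.resize(b[175:275,205:325],(720,600),interpolation=2)[:,:,::-1],alpha=1.2,beta=10))"
```

```text
time: 18.92
position: [0.4585, -0.1938, 0.1055]
tool_rot: [0.333, -3.121, -0.001]
ft_force: [-1.8, -0.8, 0.7]
time: 19.55
position: [0.4574, -0.1943, 0.0684]
tool_rot: [0.334, -3.123, -0.001]
ft_force: [-2.9, -1.0, 0.6]
grip_width: 0.266
0.56 6 -0.1833 -0.1739 0.091 0.104
0.57 16 -0.179 -0.1685 0.09 0.102
0.58 12 -0.174 -0.1644 0.093 0.102
0.59 12 -0.1716 -0.1648 0.09 0.1
0.6 11 -0.172 -0.1591 0.093 0.1
0.61 12 -0.1691 -0.1603 0.089 0.1
0.62 11 -0.1683 -0.1578 0.093 0.1
0.63 14 -0.1659 -0.1579 0.089 0.1
0.64 11 -0.1611 -0.1486 0.091 0.098
0.65 14 -0.1596 -0.1512 0.088 0.098
0.66 11 -0.1585 -0.1495 0.09 0.098
0.67 56 -0.1635 -0.1195 0.082 0.14
0.68 28 -0.1756 -0.1387 0.084 0.14
0.69 12 -0.1521 -0.1412 0.088 0.096
0.7 15 -0.1494 -0.1279 0.089 0.105
0.71 34 -0.1568 -0.1023 0.08 0.107
0.72 41 -0.1632 -0.0996 0.083 0.106
0.73 44 -0.1724 -0.1 0.087 0.098
0.74 50 -0.1716 -0.1012 0.087 0.093
0.75 47 -0.1701 -0.0958 0.086 0.093
0.76 49 -0.1662 -0.0944 0.086 0.092
0.77 47 -0.1619 -0.0915 0.084 0.093
0.78 22 -0.1621 -0.119 0.083 0.093
0.79 2 -0.1597 -0.1589 0.086 0.089
xmax 0.7854098420238924
t 19.6 pos [ 0.4575 -0.1943  0.0687] yaw 12.21 tilt [-0.001  0.    -1.   ] w 0.262 F [-2.7 -0.8  0.3] shift units [-0.011  0.109  0.018] turn units 0.0 j7 2.19
```

View pics/crop12.png

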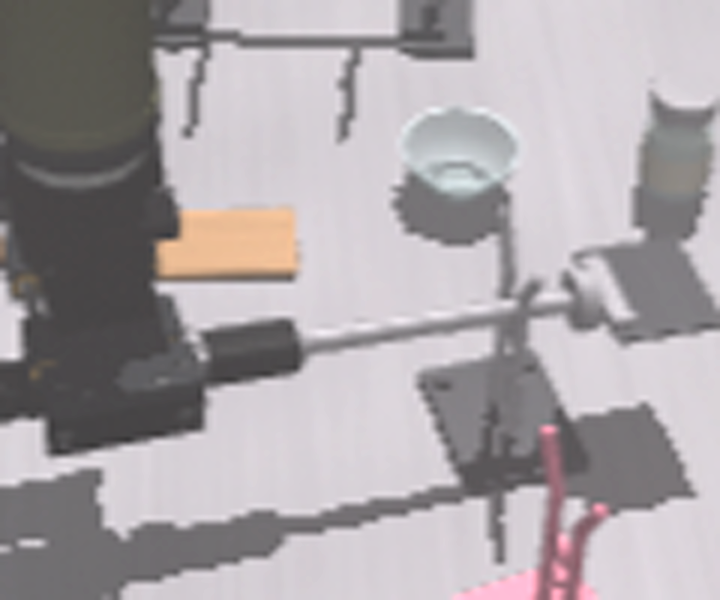

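It is level again at full length: handle end to blade tip measures about 0.229 m, and the collar (585,285) is now well ahead of the prongs. The pads sit behind the button. I test-lift slowly and watch for droop.

```bash
python3 -m jog '[[[0,0,0,-0.1,0],[0,0,0,-0.2,0],[0,0,0,-0.2,0],[0,0,0,-0.1,0],[0,0,0,0,0],[0,0,0,0,0]]]' 60| head -5;  python3 tip.py 13 .30; python3 -c "
from h import *
todo([.457,-.19,.068],12.2)"
```

```text
time: 20.35
position: [0.4576, -0.1943, 0.0927]
tool_rot: [0.334, -3.123, -0.0]
ft_force: [0.3, -1.1, -3.3]
grip_width: 0.264
0.56 9 -0.184 -0.1703 0.109 0.126
0.57 14 -0.1766 -0.1677 0.114 0.121
0.58 11 -0.1742 -0.1624 0.109 0.12
0.59 12 -0.1729 -0.1649 0.111 0.123
0.6 12 -0.1706 -0.1647 0.108 0.122
0.61 13 -0.1685 -0.1566 0.108 0.119
0.62 13 -0.1667 -0.1589 0.109 0.119
0.63 13 -0.1654 -0.1541 0.107 0.118
0.64 12 -0.1633 -0.1532 0.108 0.118
0.65 11 -0.1587 -0.1498 0.107 0.116
0.66 13 -0.1578 -0.1241 0.109 0.139
0.67 56 -0.174 -0.12 0.081 0.14
0.68 31 -0.179 -0.1321 0.082 0.141
0.69 7 -0.151 -0.1427 0.104 0.114
0.7 18 -0.1497 -0.1246 0.09 0.119
0.71 41 -0.1588 -0.1072 0.096 0.127
0.72 38 -0.1656 -0.1039 0.099 0.123
0.73 46 -0.1724 -0.0986 0.103 0.114
0.74 49 -0.1703 -0.0994 0.099 0.111
0.75 49 -0.1682 -0.0993 0.103 0.109
0.76 49 -0.1673 -0.0926 0.102 0.11
0.77 46 -0.168 -0.0935 0.101 0.108
0.78 20 -0.1598 -0.1132 0.101 0.105
xmax 0.7833997888225462
t 20.4 pos [ 0.4575 -0.1943  0.0927] yaw 12.2 tilt [-0.001  0.    -1.   ] w 0.266 F [ 0.1  0.3 -3.1] shift units [-0.011  0.107  0.617] turn units 0.0 j7 2.18
```

Full weight is in the grip, pitch about 4° nose-down and holding. I lift on.

```bash
python3 -m jog '[[[0,0,0,-0.1,0],[0,0,0,-0.2,0],[0,0,0,-0.3,0],[0,0,0,-0.3,0],[0,0,0,-0.4,0],[0,0,0,-0.4,0],[0,0,0,-0.4,0],[0,0,0,-0.3,0],[0,0,0,-0.2,0],[0,0,0,-0.1,0]]]' 60| head -5
python3 -m jog '[[[0,0,0,0,0],[0,0,0,0,0],[0,0,0,0,0],[0,0,0,0,0],[0,0,0,0,0],[0,0,0,0,0],[0,0,0,0,0],[0,0,0,0,0]]]'|head -5
python3 tip.py 14 .30; python3 -c "
from h import *
todo([.457,-.19,.2],12.2)
im,d=grab('top','top14');b=np.load('side_14.npz')['im']
o=np.zeros((600,800,3),np.uint8)
o[:300,:400]=cv2.resize(im,(400,300));o[:300,400:]=cv2.resize(b,(400,300));o[300:,:]=cv2.resize(b[130:230,190:340],(800,533))[100:400]
cv2.imwrite('pics/crop14.png',cv2.convertScaleAbs(o[:,:,::-1],alpha=1.3,beta=10))"
```

```text
time: 21.65
position: [0.4578, -0.1944, 0.2013]
tool_rot: [-0.334, 3.124, 0.0]
ft_force: [-0.5, 0.0, -2.3]
grip_width: 0.263
time: 22.65
position: [0.4578, -0.1944, 0.201]
tool_rot: [-0.334, 3.124, 0.0]
ft_force: [-0.9, -0.6, -1.8]
grip_width: 0.263
0.56 13 -0.1851 -0.168 0.217 0.233
0.57 13 -0.1775 -0.1675 0.218 0.229
0.58 16 -0.1746 -0.1676 0.22 0.231
0.59 13 -0.174 -0.1605 0.218 0.229
0.6 16 -0.1717 -0.1636 0.221 0.229
0.61 12 -0.167 -0.162 0.216 0.226
0.62 13 -0.1655 -0.1562 0.216 0.227
0.63 14 -0.1649 -0.1567 0.217 0.227
0.64 15 -0.1629 -0.1495 0.217 0.226
0.65 12 -0.1602 -0.152 0.215 0.227
0.66 13 -0.158 -0.1239 0.138 0.224
0.67 66 -0.1658 -0.1194 0.08 0.224
0.68 38 -0.175 -0.1338 0.084 0.224
0.69 13 -0.1523 -0.1419 0.209 0.222
0.7 16 -0.1493 -0.129 0.203 0.223
0.71 47 -0.1594 -0.1072 0.203 0.233
0.72 40 -0.1604 -0.1039 0.207 0.233
0.73 46 -0.1737 -0.0987 0.213 0.221
0.74 49 -0.169 -0.098 0.212 0.219
0.75 51 -0.1683 -0.0971 0.211 0.217
0.76 49 -0.1674 -0.0941 0.21 0.217
0.77 52 -0.1625 -0.0957 0.21 0.216
0.78 22 -0.1611 -0.1255 0.21 0.214
xmax 0.784459143704586
t 22.7 pos [ 0.4578 -0.1944  0.201 ] yaw 12.2 tilt [ 0.  0. -1.] w 0.267 F [-0.2 -0.1 -3.4] shift units [-0.004  0.112  0.024] turn units 0.0 j7 2.13
```

View pics/crop14.png

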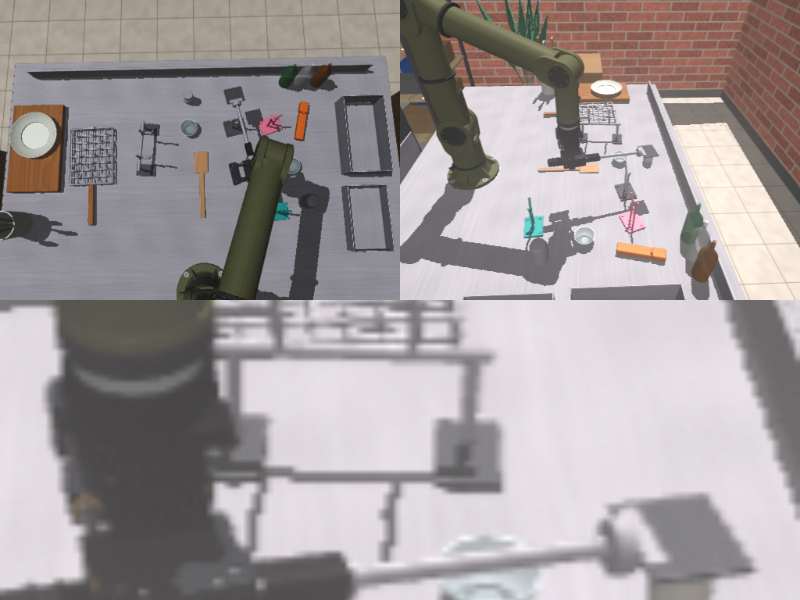

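The scraper is clear of the fork by about 8 cm, extended, level to about 3° and still. Everything else appears in place, so I hand in.

```bash
python3 -c "
from h import *
job.close_job()"
```

```text
the job is handed in; nothing more can be done
```

I handed the job in with the scraper held motionless and fully drawn out. I lifted it closed off its hooks, set its neck down in the dark grey fork, pulled the handle to the second stop and lifted it out.

**One mishap:** on the first lift out of the fork the collar caught on the prongs. The wrist force reached about 70 N (limit 120 N), the tool pitched nose-down and slid about 40 mm through the grip. I eased forward, lowered it back into the fork to level it, and lifted again cleanly. The grip now sits on the handle behind the button, so the tube should be latched; I did not see the latch directly.

**Last checks (at 22.7 s of 42 s):**
- **Extension:** the handle end to blade edge measured about 229 mm before the final lift, against 225 mm expected at full travel.
- **Height and tilt:** the axis is about 22 cm and the blade about 21 cm above the shelf, nose-down by roughly 3°.
- **Contact:** the wrist carries only the scraper's weight, about 3 N. The tool clears the fork tips by about 8 cm.
- **Other things on the shelf:** they look undisturbed in the last pictures, but I did not measure them.

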